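# Put the washed coffee filter back together

## Robot

A 6-joint arm with a two-finger parallel gripper is mounted at the origin on the work surface. World frame = base frame: x ahead of the robot, y to its left, z up, the work surface at z = 0. Lengths are in mm, angles in rad, forces in N, time in s.
With the tool pointing down it reaches from about 275 to 1000 mm from the base axis. Payload 8.4 kg.
Tool frame: the origin (TCP) lies between the finger pads; the fingertips stand r.tips_ahead ahead of it and the grasp point (between the pads) lies 6 mm ahead of it (r.tips_ahead is the distance from the TCP to the fingertips, in mm); z points along the fingers, y is the line along which they close (so a half turn about z gives the same grasp; the last joint's range is limited). The gripper opens to 85 mm and grips with 20 to 120 N. Pads are 22 mm wide; open, the fingers measure 114 mm over their backs; the gripper's body (76 mm by 85 mm) begins 54 mm behind the grasp point. The pads swing forward as they close: fully open they stand 13 mm farther back than shut.
Start: joints at [1.339, 0.353, 1.633, -0, 1.155, -0.002], TCP at [142.363, 608.573, 224.181] pointing down, gripper open.
Joint ranges: [-2.63, 2.63], [-0.92, 2.1], [0.06, 2.66], [-1.3, 4.44], [0, 2.69], [-3.02, 3.02]. Speed limits (rad/s): [2.22, 2.22, 2.79, 3.14, 3.14, 3.14].

## Interface

Orientations are given as [roll, pitch, yaw] about the fixed x, y, z axes, in that order (R = Rz(yaw) Ry(pitch) Rx(roll)).
In Python, from rig import r gives the robot as it stands.
- The arm moves only by the tool carry_out, never from a script. Its arguments are lists of equal length, an entry for each row: "delta_pos": the shift along the tool's x, y, z in m, a list of three; "rot": the turn, a rotation vector about the tool's x, y, z in degrees, a list of three. A call has 1 to 8 rows; each row is the pose to reach, as a shift and turn from the pose commanded when the call began, along the tool's axes at that moment; what a row does not reach only later rows make up. A row lasts 1/8 s, in which the tool goes at most 62.5 mm and 10.7 degrees, less where a joint would pass 70% of its speed; a pose out of reach is approached as far as the arm can. A call with a gripper value outside its range is refused whole. "claw" is the finger opening in m, from 0 to 0.0854, set as the call begins (left out, the last holds). The fingers move at their own pace and stop on an object; "grip_force" is the grip in N (left out, the last holds). Time passes only in rows, so rows that repeat a pose let the fingers close. It gives the time, the measured TCP pose, the force, the opening and the grip force at its end, in the units of the state.
- r.sense(): the state, without advancing time (a new reading comes with each control period).
- r.grab_frame(name): name is "side" or "top"; returns the picture (480x640x3 uint8, blue, green, red); there is no depth.
- r.camera_info(name): a dict with "fx", "fy", "cx", "cy" (pixels), "pose" (4x4, takes a point from camera to world coordinates). Camera axes: x right, y down, z forward; pixel columns grow to the right and rows downward; lengths in mm; the calibration is good to about 2 mm. A picture is of the moment at which its call begins. camera_info takes no time and is no camera call.
- r.sign_off(): hands the job in; it is judged then, once.
Trained networks look in the newest picture that a camera, given by its name, has taken for a name from the list of things; names that differ only in an ending like _2 or _b are one class to them, and where a whole thing is asked for, a point or a joint stands for the part that bears it (a point fixed in the world has none). Each returns a list of dicts, best first, with "p" (0 to 1); they miss things now and then, are a little off and sometimes report something else, mostly with a low value. They report only what shows in the picture. A call takes as long as a camera call. They do not tell look-alikes from the thing itself.
- r.recognise(thing, camera): "box" ([left, top, right, bottom] in pixels, round what is visible of it).
- r.cut_out(thing, camera): "mask" (480x640 bool, what is visible of it) and "box" ([left, top, right, bottom] in pixels, round what is visible of it).
The state is a dict: "clock": time; "qpos": joint angles; "qvel": joint speeds; "joint_efforts": joint torques, N m; "eef_pos": TCP position; "tcp_rot": TCP orientation; "contact_force": force on the tool from outside, world axes, zero at the start; "wrist_torque": the same for the moment, N m; "opening": opening from 0.0 (shut) to 1.0 (fully open); "grasp_force": force on a finger pad.
Only numpy, scipy, OpenCV 4.12 (cv2) and the standard library are available. Lean on these libraries where they do the work, as an engineer would, in place of code of your own. Each camera call takes 0.05 s, during which the arm holds its last target. There are 200 camera calls.

## Task

The small steel coffee filter has been washed and its parts stand about on the almirah top; put it back together on the round steel plate. First stand the collector in the middle of the plate, then seat the brewing cup squarely in the collector's mouth, then lower the press onto the floor of the brewing cup, and last put the lid fully down over the cup's rim. Set each part down rather than dropping it, and leave the two amber jars, the mortar and the pot lid where they are.

Things in the scene. Friction and masses are not known exactly. Their poses are not given: they have to be found in the camera images.
- plate: Round shallow steel plate, fixed to the surface: 120 mm across at its sloping rim, rim 10 mm high, with a flat floor 100 mm across that lies 4 mm above the origin. The filter is built up on it. Origin: centre of its underside, z up.
- collector: Lower cup of the coffee filter: the shorter of the two plain open steel cups, 62 mm outside diameter, 56 mm tall, wall 2.5 mm (mouth 57 mm across), plain closed floor, about 120 g; stands upright. Grasp it across the outside. Origin: centre of its underside, z up.
- brew_cup: Brewing cup: the taller open steel cup, upright, about 130 g: 76 mm tall, 62 mm outside diameter, mouth 57 mm; foot (lowest 9 mm) 52 mm across, bevelled to 48 mm; floor 12 mm above the origin, pierced with small dark holes. Seated, the foot is in the collector's mouth, the shoulder on its rim, origin 47 mm above the collector's. Grasp the outside. Origin: centre of its underside, z up.
- press: Press: thin steel disc 50 mm across, 3 mm thick, lying flat, with an upright 6 mm stem and a cylindrical knob 14 mm across from 68 to 86 mm above the origin; about 60 g. Grasp the knob. On the cup's floor its origin is 12 mm above the cup's and its knob stands 4 to 22 mm above the cup's rim. Origin: centre of the disc's underside, z up.
- lid: Domed steel cap lying mouth down, about 80 g: flared skirt 74 mm across, 13 mm high; hollow dome 59 mm across up to 41 mm; round knob on top 16 mm across, 45 to 57 mm above the origin (grasp it). Inside, the mouth is 70 mm narrowing to 66; a ledge 12 mm up rests on the brewing cup's rim: fully down its origin is 64 mm above the cup's. Origin: centre of its underside, z up.
- jar_a: one of two equal amber plastic jars with a white screw cap, 64 mm in diameter and 95 mm tall, upright; leave it alone. Origin: centre of its underside, z up.
- jar_b: one of two equal amber plastic jars with a white screw cap, 64 mm in diameter and 95 mm tall, upright; leave it alone. Origin: centre of its underside, z up.
- mortar: Small heavy steel mortar, 84 mm across at the mouth, 65 mm tall, with its steel pestle leaning in it (top of the pestle about 120 mm above the surface); leave it alone. Origin: centre of its underside, z up.
- pot_lid: Wide low steel pot lid with a copper bottom and edge, lying flat, 174 mm across, with a black knob 36 mm across whose top is 41 mm above the surface; not part of the coffee filter, leave it alone. Origin: centre of its underside, z up.
Things that resemble listed ones, but are neither listed nor needed, are in the scene too. What is shaped like the collector but green or purple is not meant.

How it is judged:
By the outcome, as a careful person would: the job done as asked, in the order asked, and still so for the second after the job is handed in, with the robot touching nothing.
It also fails if it takes over 141 s, if anything falls off the work surface, if the arm or the gripper's body presses on something with over 40 N, if the wrist force passes 120 N, or if a joint passes its speed limit or range.

## Working session

There is one attempt and no reset: what is moved stays moved. The work goes in short steps, Python scripts to look and compute and a tool call to move; the robot and the scene stay as the last step left them, time stands still between calls to the robot, and variables do not carry over. Pictures are saved under pics/ and viewed, at most 15 in all, crops included, and the job is handed in when it is done.

Besides the shell and the picture viewer there is one more tool, called after "Request:" as name(argument=value, ...), one argument or row to a line, values as JSON. carry_out: Moves the arm, as the interface text tells. Its arguments: {"type":"object","properties":{"delta_pos":{"type":"array","items":{"type":"array","items":{"type":"number"}}},"rot":{"type":"array","items":{"type":"array","items":{"type":"number"}}},"claw":{"type":"number"},"grip_force":{"type":"number"}},"required":["delta_pos","rot"]}

```bash
mkdir -p pics; ls
python3 - <<'E'
from rig import r
import cv2,numpy as np
np.set_printoptions(suppress=True,precision=3)
print(r.sense(), r.tips_ahead)
for n in("side","top"):
    cv2.imwrite(f"pics/{n}0.png",r.grab_frame(n)); print(n,r.camera_info(n))
    for t in["plate","collector","brew_cup","press","lid","jar_a","mortar","pot_lid"]:
        print(t,[(np.round(d["box"]).astype(int).tolist(),round(d["p"],2)) for d in r.recognise(t,n)])
E
```

```text
pics
{'clock': 0.0, 'qpos': array([ 1.339,  0.354,  1.634, -0.   ,  1.155, -0.002]), 'qvel': array([ 0.   , -0.002,  0.   , -0.002, -0.003, -0.   ]), 'joint_efforts': array([  0.001, -60.526, -34.207,   0.   ,   0.009,   0.   ]), 'eef_pos': array([142.265, 608.078, 223.479]), 'tcp_rot': array([-3.14 ,  0.   ,  2.912]), 'contact_force': array([-0.18 ,  0.451,  0.644]), 'wrist_torque': array([ 0.01 , -0.027, -0.011]), 'grasp_force': 0.0, 'opening': 0.9976288305458975} 25.0
side {'fx': 531.1821635896691, 'fy': 531.1821635896691, 'cx': 310.09820506701914, 'cy': 235.3116442040394, 'pose': array([[   0.719,   -0.466,    0.516,   62.406],
       [  -0.695,   -0.469,    0.545, -578.161],
       [  -0.011,   -0.75 ,   -0.661,  731.992],
       [   0.   ,    0.   ,    0.   ,    1.   ]])}
plate [([346, 345, 421, 409], 0.93)]
collector [([263, 154, 290, 185], 0.84), ([280, 210, 313, 247], 0.73), ([246, 183, 272, 217], 0.71), ([299, 177, 326, 211], 0.68)]
brew_cup [([236, 255, 271, 305], 0.82)]
press [([363, 250, 393, 302], 0.65), ([185, 204, 220, 260], 0.6)]
lid [([140, 188, 179, 219], 0.77)]
ja
[... 296 characters left out ...]
4292617528, 'pose': array([[  -0.011,   -0.986,    0.163,  410.862],
       [  -1.   ,    0.013,    0.008,  -14.936],
       [  -0.01 ,   -0.163,   -0.987, 1078.8  ],
       [   0.   ,    0.   ,    0.   ,    1.   ]])}
plate [([429, 255, 490, 313], 0.95)]
collector [([228, 210, 260, 242], 0.96), ([253, 161, 284, 196], 0.79), ([286, 210, 315, 246], 0.78), ([196, 162, 230, 195], 0.71)]
brew_cup [([314, 284, 343, 316], 0.91)]
press [([383, 212, 402, 233], 0.63)]
lid [([153, 284, 190, 319], 0.98), ([232, 284, 271, 315], 0.18)]
jar_a [([373, 283, 410, 317], 0.9), ([234, 286, 270, 319], 0.57)]
mortar [([134, 176, 176, 218], 0.78), ([374, 285, 405, 317], 0.26)]
pot_lid [([429, 155, 510, 233], 0.68)]
```

View pics/side0.png

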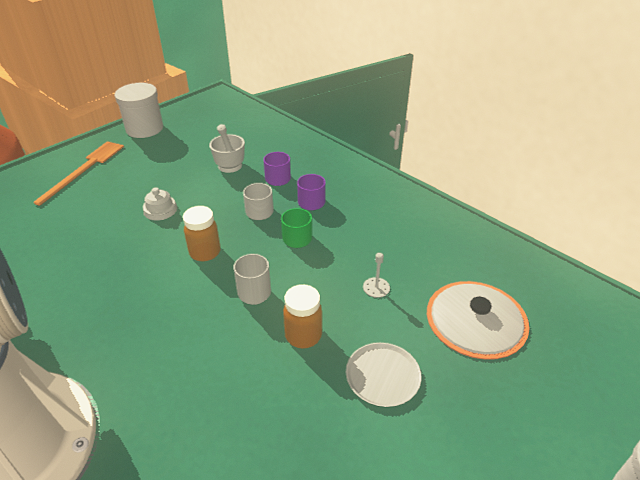

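View pics/top0.png

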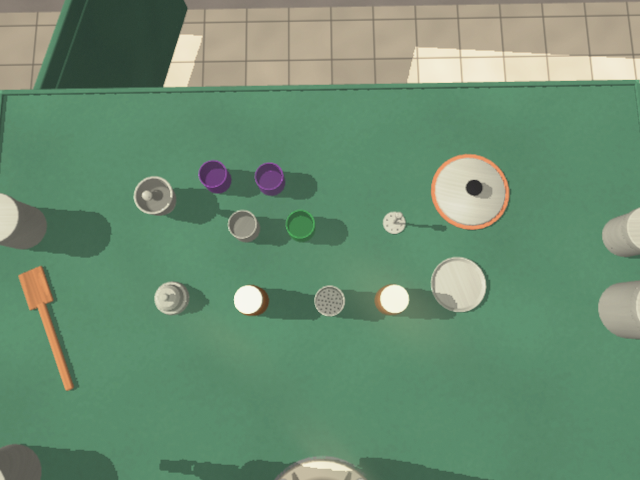

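The top picture shows the steel collector at (244,226), brew cup with holes at (329,301), press at (394,223), lid at (171,298) and plate at (459,285). The side picture agrees: (258,201), (252,279), (378,287), (159,203) and (384,375). The purple and green cups are decoys.

```bash
cat > h.py <<'E'
from rig import r
import cv2,numpy as np
from scipy.optimize import least_squares
from scipy.spatial.transform import Rotation as R
np.set_printoptions(suppress=True,precision=2)
# profile: (radius, z) circles of each thing
P=dict(plate=[(60,10),(52,0)],collector=[(31,56),(31,0)],brew_cup=[(31,76),(31,9),(24,0)],
 press=[(25,0),(25,3),(7,68),(7,86)],lid=[(37,0),(37,13),(29.5,15),(29.5,25),(20,38),(8,47),(8,55),(5,57)],
 jar_a=[(32,0),(30,95)],mortar=[(42,65),(28,0)],pot_lid=[(87,5),(18,41)])
a=np.linspace(0,2*np.pi,73)
def pts(t,xy,z=0): return np.vstack([np.c_[xy[0]+q*np.cos(a),xy[1]+q*np.sin(a),0*a+z+h] for q,h in P[t]])
def proj(n,p):
    c=r.camera_info(n);q=(p-c["pose"][:3,3])@c["pose"][:3,:3]
    return np.c_[c["fx"]*q[:,0]/q[:,2]+c["cx"],c["fy"]*q[:,1]/q[:,2]+c["cy"]]
def box(t,n,xy,z=0):
    u=proj(n,pts(t,xy,z)); return np.r_[u.min(0),u.max(0)]
def ray(n,uv,z):
    c=r.camera_info(n);d=c["pose"][:3,:3]@[(uv[0]-c["cx"])/c["fx"],(uv[1]-c["cy"])/c["fy"],1];o=c["pose"][:3,3]
    return (o+d*(z-o[2])/d[2])[:2]
def fit(t,obs,z=0,x0=None):  # obs: {cam: box}
    if x0 is None:
        n,b=list(obs.items())[0]; x0=ray(n,((b[0]+b[2])/2,(b[1]+b[3])/2),z+20)
    s=least_squares(lambda x:np.concatenate([box(t,n,x,z)-b for n,b in obs.items()]),x0,loss="soft_l1")
    return s.x,s.fun
def move(xyz,yaw,cur=None):
    "shift (m, tool axes) and turn (deg) from present pose to TCP xyz, tool down, given yaw"
    s=r.sense();R0=R.from_euler("xyz",s["tcp_rot"]);R1=R.from_euler("xyz",[np.pi,0,yaw])
    print("d",np.round(R0.inv().apply(np.array(xyz)-s["eef_pos"])/1000,4),"rot",np.round((R0.inv()*R1).as_rotvec(degrees=True),1))
E
python3 - <<'E'
from h import *
r.grab_frame("side");r.grab_frame("top")
near=dict(plate=((384,375),(459,285)),collector=((258,201),(244,226)),brew_cup=((252,279),(329,301)),press=((378,276),(394,223)),lid=((159,203),(171,298)))
for t,(s,p) in near.items():
    o={}
    for n,c in(("top",p),("side",s)):
        for d in r.cut_out(t,n):
            b=np.array(d["box"],float)
            if np.hypot(*((b[:2]+b[2:])/2-c))<15:
                ys,xs=np.nonzero(d["mask"]);o[n]=np.array([xs.min(),ys.min(),xs.max()+1,ys.max()+1.]);break
    print(t,*[(n,fit(t,{n:b})[0]) for n,b in o.items()],*fit(t,o))
for t,b in[("jar_a",(373,283,410,317)),("jar_a",(234,286,270,319)),("pot_lid",(429,155,510,233)),("mortar",(134,176,176,218)),("collector",(286,210,315,246)),("collector",(253,161,284,196)),("collector",(196,162,230,195))]:
    print(t,fit(t,{"top":np.array(b,float)})[0])
E
```

```text
plate ('top', array([ 480.64, -301.79])) ('side', array([ 479.38, -303.14])) [ 480.   -302.56] [ 0.58  0.02  0.17  0.55 -0.11 -0.95  0.06 -0.1 ]
collector ('top', array([609.86, 160.28])) ('side', array([609.86, 159.34])) [610.   160.08] [-0.21 -0.89  0.41  0.8  -0.97 -1.38  0.68  0.68]
brew_cup ('top', array([444.88, -21.52])) ('side', array([444.9 , -23.46])) [445.01 -22.42] [ 0.14 -0.04  0.74 -0.1  -0.63 -0.43  0.01 -0.25]
press ('top', array([ 618.1 , -169.42])) ('side', array([ 617.58, -170.23])) [ 617.97 -169.78] [-0.14  0.4   0.47 -0.31 -0.06 -0.83 -0.04  0.32]
lid ('top', array([456.37, 320.28])) ('side', array([458.55, 317.78])) [457.04 319.66] [-0.09 -0.56  0.69 -0.07 -2.22 -0.08  0.16 -0.13]
jar_a [ 446.98 -151.22]
jar_a [445.16 138.18]
pot_lid [ 683.27 -340.35]
mortar [670.19 348.57]
collector [605.18  37.1 ]
collector [717.37 107.51]
collector [719.1  230.69]
```

```bash
python3 -c "
from h import *
move([610,160,200],np.pi/2)"
```

```text
d [-0.56 -0.33  0.02] rot [ 0.  -0.  76.8]
```

Request:
carry_out(
  delta_pos=[
    [-0.05,-0.03,0],
    [-0.1,-0.06,0],
    [-0.15,-0.09,0.005],
    [-0.2,-0.12,0.01],
    [-0.25,-0.15,0.01],
    [-0.3,-0.18,0.015],
    [-0.35,-0.21,0.02],
    [-0.4,-0.24,0.02],
  ],
  rot=[
    [0,0,9.6],
    [0,0,19.2],
    [0,0,28.8],
    [0,0,38.4],
    [0,0,48],
    [0,0,57.6],
    [0,0,67.2],
    [0,0,76.8],
  ],
  claw=0.0854,
  grip_force=30,
)

```text
clock: 2.5
eef_pos: [478.3, 282.2, 204.0]
tcp_rot: [-3.142, -0.0, 1.566]
contact_force: [0.4, 1.0, 0.9]
opening: 1.0
grasp_force: 0.0
```

```bash
sed -i 's/precision=2/precision=4/' h.py; python3 -c "
from h import *
print(r.sense()['eef_pos'],r.sense()['tcp_rot'])
move([610,160,150],np.pi/2)"
```

```text
[478.2812 282.2237 204.0412] [-3.1416 -0.      1.5659]
d [-0.1216  0.1323  0.054 ] rot [-0.  -0.  -0.3]
```

Request:
carry_out(
  delta_pos=[
    [-0.04,0.044,0.02],
    [-0.08,0.088,0.04],
    [-0.122,0.132,0.054],
    [-0.122,0.132,0.054],
    [-0.122,0.132,0.085],
    [-0.122,0.132,0.115],
    [-0.122,0.132,0.145],
    [-0.122,0.132,0.159],
  ],
  rot=[
    [0,0,0],
    [0,0,-0.3],
    [0,0,-0.3],
    [0,0,-0.3],
    [0,0,-0.3],
    [0,0,-0.3],
    [0,0,-0.3],
    [0,0,-0.3],
  ],
)

```text
clock: 3.5
eef_pos: [608.0, 162.2, 43.9]
tcp_rot: [-3.14, 0.0, 1.577]
contact_force: [-0.3, 1.1, -0.6]
opening: 0.998
grasp_force: 0.0
```

Request:
carry_out(
  delta_pos=[
    [0,0,0],
    [0,0,0],
    [0,0,0],
    [0,0,0],
    [0,0,0],
    [0,0,0],
  ],
  rot=[
    [0,0,0],
    [0,0,0],
    [0,0,0],
    [0,0,0],
    [0,0,0],
    [0,0,0],
  ],
  claw=0.05,
)

```text
clock: 4.25
eef_pos: [609.8, 162.0, 45.9]
tcp_rot: [3.141, -0.0, 1.577]
contact_force: [-0.9, -0.2, 6.1]
opening: 0.59
grasp_force: 3.1
```

```bash
python3 -c "
from h import *
f=r.grab_frame('side');cv2.imwrite('pics/g1.png',cv2.resize(f[100:300,160:400],None,fx=3,fy=3));print(r.sense())"
```

```text
{'clock': 4.3, 'qpos': array([0.2572, 0.5681, 1.7446, 0.    , 0.8278, 0.2515]), 'qvel': array([ 0.0002,  0.0002, -0.001 , -0.0002, -0.0012, -0.0004]), 'joint_efforts': array([ -0.0817, -63.2145, -24.5562,  -0.0482,  -0.3265,  -0.0043]), 'eef_pos': array([609.7453, 161.9631,  45.9131]), 'tcp_rot': array([ 3.1406, -0.0003,  1.5765]), 'contact_force': array([-0.2873, -0.1737,  5.5929]), 'wrist_torque': array([-0.0148,  0.1932, -0.023 ]), 'grasp_force': 3.0745426511248297, 'opening': 0.5858370169707796}
```

View pics/g1.png

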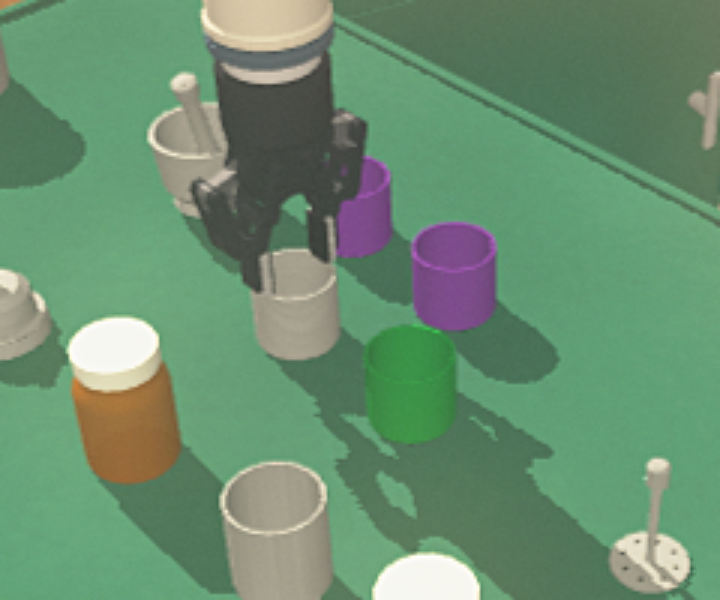

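```bash
python3 -c "
from h import *
for x in(560,579,585,610,635,641):
  print(x,[(proj('side',np.array([[x,162.,z]]))[0]-[160,100])*3 for z in(20,40,60)])
r.grab_frame('top')
for n in('side','top'):
  for d in r.cut_out('collector',n)[:4]:
    print(n,d['p'],d['box'],fit('collector',{n:np.array(d['box'],float)}))
"
```

```text
560 [array([240.7824, 342.9841]), array([237.9796, 320.836 ]), array([235.1097, 298.1576])]
579 [array([261.6698, 331.1656]), array([259.1363, 309.0716]), array([256.5428, 286.4533])]
585 [array([268.1914, 327.4756]), array([265.7411, 305.399 ]), array([263.2329, 282.8   ])]
610 [array([294.9886, 312.3132]), array([292.8759, 290.3106]), array([290.7137, 267.7932])]
635 [array([321.1944, 297.4856]), array([319.4048, 275.559 ]), array([317.5738, 253.1253])]
641 [array([327.3979, 293.9755]), array([325.6838, 272.0675]), array([323.9302, 249.6542])]
side 0.87 [271.2, 153.9, 288.4, 185.6] (array([727.756, 216.986]), array([-3.5288, -2.131 ,  6.9191,  1.166 ]))
side 0.81 [246.4, 182.2, 272.8, 215.3] (array([620.9363, 168.436 ]), array([-1.8142, -3.222 ,  2.1168,  1.3699]))
side 0.72 [298.0, 174.3, 325.0, 211.9] (array([712.7705, 101.2024]), array([-0.7859,  0.1323,  0.7836, -0.1614]))
side 0.63 [278.1, 210.4, 316.0, 247.2] (array([607.2693,  36.2562]), array([ 2.6698, -2.0751, -3.9916,  1.8441]))
top 0.84 [253.8, 159.2, 283.9, 192.0] (array([723.9636, 106.7532]), array([-0.353 , -0.7127,  0.3728,  0.7387]))
top 0.8 [285.0, 211.8, 314.8, 242.7] (array([606.5554,  38.4302]), array([-0.0031, -0.8766,  0.0028,  0.9274]))
```

```bash
python3 -c "
from h import *
f=r.grab_frame('top');cv2.imwrite('pics/g2.png',cv2.resize(f[150:300,160:360],None,fx=4,fy=4))
for z in (20,60,150,250): print(proj('side',np.array([[610,162.,z]]))[0]*3-[480,300],proj('top',np.array([[610,162.,z]]))[0]*4-[640,600])"
```

```text
[294.9886 312.3132] [336.9576 309.9182]
[290.7137 267.7932] [324.5425 296.1032]
[280.3231 159.5838] [292.8386 260.8245]
[267.3346  24.3203] [249.8588 212.9984]
```

View pics/g2.png

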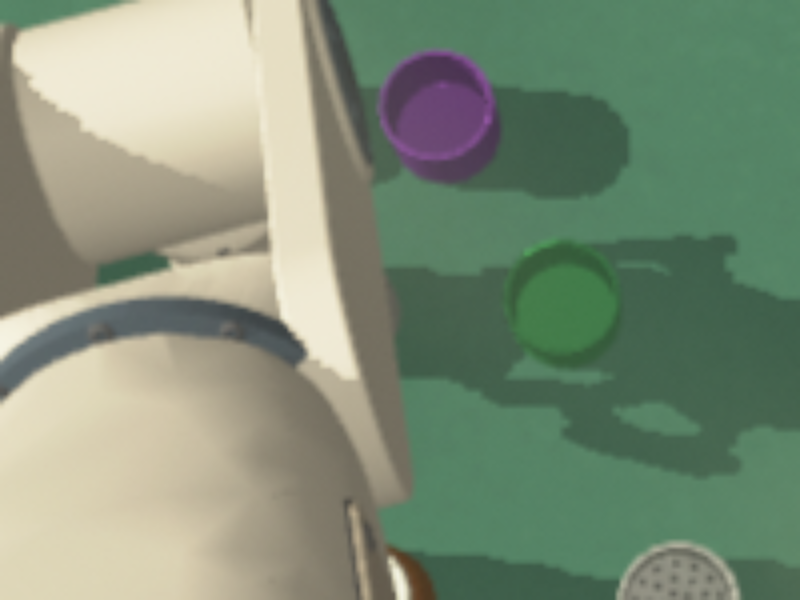

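The gripper's axis lines up with the cup, but the fingertips seem to rest at the cup's rim. I'll lift and check the tip height.

Request:
carry_out(
  delta_pos=[
    [0,0,-0.03],
    [0,0,-0.06],
    [0,0,-0.08],
    [0,0,-0.08],
  ],
  rot=[
    [0,0,0],
    [0,0,0],
    [0,0,0],
    [0,0,0],
  ],
)

```text
clock: 5.0
eef_pos: [610.2, 162.1, 126.6]
tcp_rot: [3.139, -0.001, 1.577]
contact_force: [0.2, 0.0, 0.4]
opening: 0.589
grasp_force: 0.0
```

```bash
python3 -c "
from h import *
s=r.sense();print(s)
f=r.grab_frame('side')
for z in (80,101,120,150,180):
  for dx in(-25,25):
    u=proj('side',np.array([s['eef_pos']+[dx,0,z-s['eef_pos'][2]]]))[0];print(z,dx,u*4-[800,320])
cv2.imwrite('pics/g3.png',cv2.resize(f[80:225,200:350],None,fx=4,fy=4))"
```

```text
{'clock': 5.0, 'qpos': array([0.2573, 0.4636, 1.7028, 0.    , 0.9724, 0.2514]), 'qvel': array([-0.0007,  0.0326,  0.0307, -0.0011, -0.0188, -0.0016]), 'joint_efforts': array([ -0.0002, -65.7271, -30.7848,  -0.0002,   0.3163,   0.    ]), 'eef_pos': array([610.2028, 162.0889, 126.5779]), 'tcp_rot': array([ 3.1389, -0.0007,  1.5766]), 'contact_force': array([0.2344, 0.0299, 0.3875]), 'wrist_torque': array([-0.019 ,  0.0203, -0.0153]), 'grasp_force': 0.0, 'opening': 0.5892706798923747}
80 -25 [187.7496 425.9781]
80 25 [261.1157 386.6645]
101 -25 [184.0676 392.7781]
101 25 [258.4313 353.7436]
120 -25 [180.6545 362.0031]
120 25 [255.9443 323.2443]
150 -25 [175.1005 311.9234]
150 25 [251.9002 273.6483]
180 -25 [169.3343 259.9305]
180 25 [247.7054 222.2036]
```

View pics/g3.png

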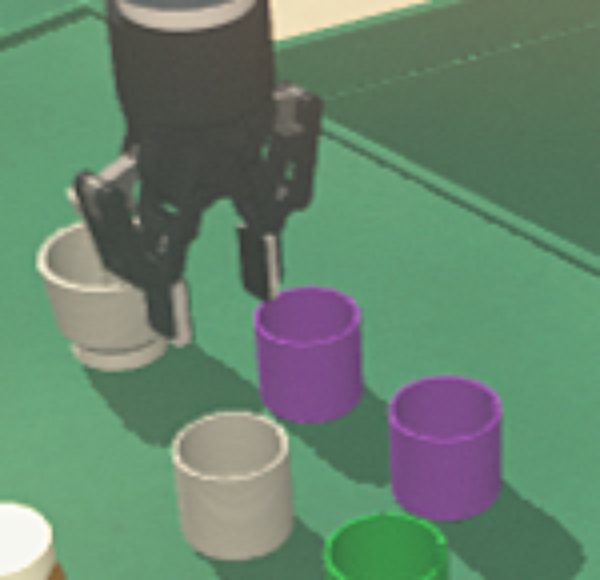

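```bash
python3 -c "
from h import *
k=np.mean([(ray('side',(421,325),0)-[618,-170])/84],0);print('k',k)
f=r.grab_frame('top').copy()
def T(p,c):
  for dx in(-30,30):
    q=np.array(p)+[dx,0,0];s=np.r_[q[:2]+k*q[2],0]
    cv2.circle(f,tuple(np.round(proj('top',s[None])[0]*8).astype(int)),16,c,1,shift=3)
T([610,162,136],(0,0,255));T([636,188,101],(255,255,0))
cv2.imwrite('pics/g4.png',cv2.resize(f[150:300,200:400],None,fx=4,fy=4))"
```

```text
k [-0.131  -1.3247]
```

View pics/g4.png

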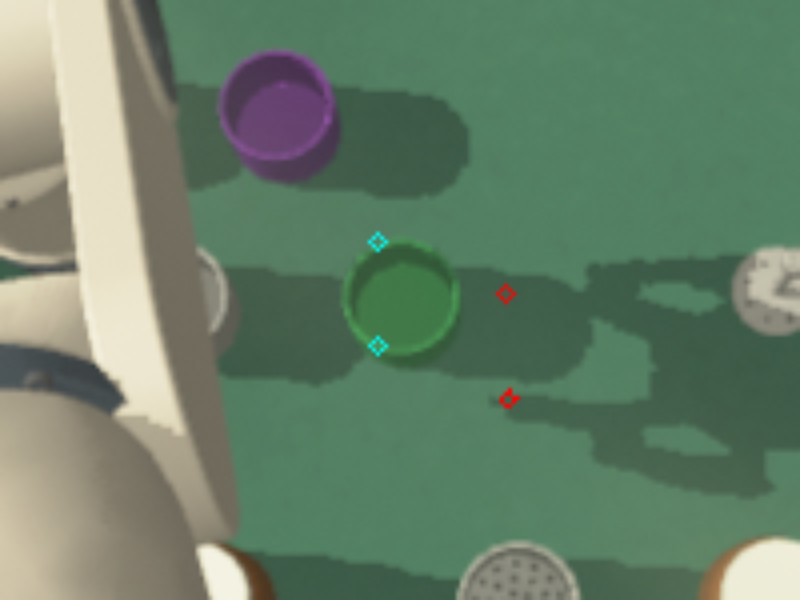

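The fingertip shadow matches the red marker. So xy is right, but the tips are really about 10 mm above the reported TCP height (roughly 35 mm off what was stated). I'll use this measured offset.

Request:
carry_out(
  delta_pos=[
    [-0.002,0,0],
    [-0.002,0,0],
    [-0.002,0,0],
    [-0.002,0,0.03],
    [-0.002,0,0.06],
    [-0.002,0,0.09],
    [-0.002,0,0.115],
    [-0.002,0,0.115],
  ],
  rot=[
    [0,0,0],
    [0,0,0],
    [0,0,0],
    [0,0,0],
    [0,0,0],
    [0,0,0],
    [0,0,0],
    [0,0,0],
  ],
  claw=0.0854,
)

```text
clock: 6.1
eef_pos: [607.6, 159.4, 8.3]
tcp_rot: [-3.138, 0.001, 1.577]
contact_force: [-0.2, -0.2, 0.8]
opening: 1.0
grasp_force: 0.0
```

Request:
carry_out(
  delta_pos=[
    [0,0,0],
    [0,0,0],
    [0,0,0],
    [0,0,0],
    [0,0,0],
    [0,0,0],
  ],
  rot=[
    [0,0,0],
    [0,0,0],
    [0,0,0],
    [0,0,0],
    [0,0,0],
    [0,0,0],
  ],
  claw=0.05,
)

```text
clock: 6.85
eef_pos: [610.3, 160.1, 11.6]
tcp_rot: [3.139, -0.001, 1.577]
contact_force: [-1.1, -0.5, 7.4]
opening: 0.729
grasp_force: 33.6
```

Request:
carry_out(
  delta_pos=[
    [0,0,-0.01],
    [0,0,-0.03],
    [0,0,-0.06],
    [0,0,-0.09],
    [0,0,-0.12],
    [0,0,-0.13],
    [0,0,-0.13],
  ],
  rot=[
    [0,0,0],
    [0,0,0],
    [0,0,0],
    [0,0,0],
    [0,0,0],
    [0,0,0],
    [0,0,0],
  ],
)

```text
clock: 7.72
eef_pos: [609.5, 159.9, 141.0]
tcp_rot: [3.14, -0.0, 1.577]
contact_force: [0.8, -0.5, -2.0]
opening: 0.723
grasp_force: 33.4
```

```bash
python3 -c "
from h import *
move([480,-302.5,141],np.pi/2)"
```

```text
d [-0.4617 -0.1323 -0.0003] rot [ 0.1 -0.   0.3]
```

Request:
carry_out(
  delta_pos=[
    [-0.03,-0.008,0],
    [-0.085,-0.024,0],
    [-0.145,-0.041,0],
    [-0.205,-0.058,0],
    [-0.265,-0.075,0],
    [-0.325,-0.093,0],
    [-0.385,-0.11,0],
    [-0.435,-0.125,0],
  ],
  rot=[
    [0,0,0],
    [0,0,0],
    [0,0,0],
    [0,0,0],
    [0,0,0.1],
    [0,0,0.2],
    [0,0,0.3],
    [0,0,0.3],
  ],
)

```text
clock: 8.72
eef_pos: [485.1, -277.6, 138.9]
tcp_rot: [-3.14, -0.001, 1.571]
contact_force: [0.7, 0.1, -1.2]
opening: 0.726
grasp_force: 33.4
```

Request:
carry_out(
  delta_pos=[
    [-0.02,-0.006,0],
    [-0.027,-0.007,0],
    [-0.027,-0.007,0],
    [-0.027,-0.007,0],
  ],
  rot=[
    [0,0,0],
    [0,0,0],
    [0,0,0],
    [0,0,0],
  ],
)

```text
clock: 9.22
eef_pos: [480.2, -301.5, 140.0]
tcp_rot: [-3.141, -0.001, 1.573]
contact_force: [0.0, -0.0, -2.9]
opening: 0.729
grasp_force: 33.4
```

```bash
python3 -c "
from h import *
move([480,-302.5,30],np.pi/2)
s=r.sense();print(s['eef_pos'])
f=r.grab_frame('side');g=r.grab_frame('top')
e=s['eef_pos']
for n in('side','top'):
  print(n,[(d['p'],d['box'],fit('collector',{n:np.array(d['box'],float)},z=130)) for d in r.recognise('collector',n) if d['box'][0]>330])
  print('model',box('collector',n,e[:2],130),box('collector',n,e[:2],125))
cv2.imwrite('pics/g5.png',np.hstack([cv2.resize(x,None,fx=2,fy=2) for x in(f[200:420,300:480],g[180:400,380:580])]))"
```

```text
d [-0.001  -0.0002  0.11  ] rot [-0.  -0.   0.1]
[ 480.1914 -301.5198  139.9929]
side [(0.92, [373.7, 281.3, 413.7, 338.5], (array([ 482.5149, -299.1676]), array([-5.5326, -1.7282,  2.4323,  0.9425])))]
model [368.3307 281.2649 416.4703 341.3578] [368.1201 283.7075 416.0277 343.5648]
top []
model [458.214  260.8097 500.7822 296.3968] [457.5278 261.1255 499.8176 296.5117]
```

View pics/g5.png

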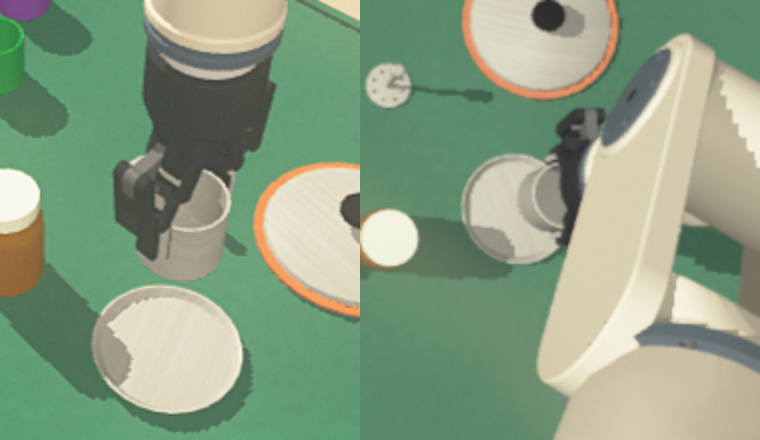

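Request:
carry_out(
  delta_pos=[
    [-0.001,0,0.03],
    [-0.001,0,0.06],
    [-0.001,0,0.09],
    [-0.001,0,0.11],
    [-0.001,0,0.12],
    [-0.001,0,0.12],
    [-0.001,0,0.12],
  ],
  rot=[
    [0,0,0],
    [0,0,0],
    [0,0,0],
    [0,0,0],
    [0,0,0],
    [0,0,0],
    [0,0,0],
  ],
)

```text
clock: 10.3
eef_pos: [480.4, -304.2, 21.0]
tcp_rot: [3.14, 0.001, 1.571]
contact_force: [-1.1, 0.6, -0.9]
opening: 0.726
grasp_force: 33.4
```

Request:
carry_out(
  delta_pos=[
    [0,0,0.001],
    [0,0,0.002],
    [0,0,0.003],
    [0,0,0.0035],
    [0,0,0.0035],
  ],
  rot=[
    [0,0,0],
    [0,0,0],
    [0,0,0],
    [0,0,0],
    [0,0,0],
  ],
)

```text
clock: 10.92
eef_pos: [479.8, -303.9, 16.7]
tcp_rot: [-3.142, -0.0, 1.571]
contact_force: [-0.3, -0.3, -0.7]
opening: 0.726
grasp_force: 33.4
```

Request:
carry_out(
  delta_pos=[
    [0.001,0,0],
    [0.001,0,0.0005],
    [0.001,0,0.001],
    [0.001,0,0.0015],
    [0.001,0,0.0015],
  ],
  rot=[
    [0,0,0],
    [0,0,0],
    [0,0,0],
    [0,0,0],
    [0,0,0],
  ],
)

```text
clock: 11.55
eef_pos: [479.8, -302.9, 15.6]
tcp_rot: [3.142, -0.0, 1.571]
contact_force: [-2.3, -0.0, 5.0]
opening: 0.727
grasp_force: 33.9
```

Request:
carry_out(
  delta_pos=[
    [0,0,0],
    [0,0,0],
    [0,0,0],
    [0,0,0],
    [0,0,-0.02],
    [0,0,-0.06],
    [0,0,-0.1],
    [0,0,-0.14],
  ],
  rot=[
    [0,0,0],
    [0,0,0],
    [0,0,0],
    [0,0,0],
    [0,0,0],
    [0,0,0],
    [0,0,0],
    [0,0,0],
  ],
  claw=0.0854,
)

```text
clock: 12.55
eef_pos: [479.6, -302.8, 156.4]
tcp_rot: [-3.141, -0.0, 1.571]
contact_force: [0.6, 0.2, 0.4]
opening: 0.997
grasp_force: 0.0
```

```bash
python3 -c "
from h import *
print(r.sense()['eef_pos'])
move([445,-22.4,150],np.pi/2)"
```

```text
[ 479.649  -302.7635  156.4067]
d [ 0.2804 -0.0345  0.0064] rot [-0. -0.  0.]
```

Request:
carry_out(
  delta_pos=[
    [0.05,-0.006,0],
    [0.11,-0.013,0],
    [0.17,-0.02,0],
    [0.23,-0.028,0],
    [0.28,-0.034,0],
    [0.28,-0.034,0],
    [0.28,-0.034,0],
  ],
  rot=[
    [0,0,0],
    [0,0,0],
    [0,0,0],
    [0,0,0],
    [0,0,0],
    [0,0,0],
    [0,0,0],
  ],
)

```text
clock: 13.42
eef_pos: [445.9, -23.1, 155.3]
tcp_rot: [3.141, 0.0, 1.572]
contact_force: [-0.4, -0.8, 0.6]
opening: 0.999
grasp_force: 0.0
```

```bash
cat > m.py <<'E'
from h import *
import sys
def meas(t,z,cx,save=None):
    o={}
    for n in("side","top"):
        f=r.grab_frame(n)
        if save: cv2.imwrite(f"pics/{save}_{n}.png",f)
        c=proj(n,np.array([[cx[0],cx[1],z+35.]]))[0]
        for d in r.cut_out(t,n):
            b=np.array(d["box"],float)
            if np.hypot(*((b[:2]+b[2:])/2-c))<25:
                ys,xs=np.nonzero(d["mask"]);o[n]=np.array([xs.min(),ys.min(),xs.max()+1,ys.max()+1.]);print(n,*fit(t,{n:o[n]},z,cx));break
    if o: print(t,*fit(t,o,z,cx))
E
python3 -c "
from m import *
meas('collector',4,(480,-302.5),'c')
move([445,-22.4,25],np.pi/2)"
```

```text
side [ 481.618 -303.386] [-0.0083 -0.9163  0.007   0.7677]
top [ 479.9893 -301.2925] [-0.2489 -0.0651  0.2347  0.0643]
collector [ 481.0381 -302.7362] [-0.5546 -0.9453 -0.5709  0.7348  0.3897 -0.5772  0.9032 -0.4308]
d [ 0.0016 -0.0008  0.1301] rot [-0.   0.  -0.1]
```

Request:
carry_out(
  delta_pos=[
    [0.001,-0.001,0.03],
    [0.001,-0.001,0.06],
    [0.001,-0.001,0.09],
    [0.001,-0.001,0.12],
    [0.001,-0.001,0.13],
    [0.001,-0.001,0.13],
  ],
  rot=[
    [0,0,0],
    [0,0,0],
    [0,0,0],
    [0,0,0],
    [0,0,0],
    [0,0,0],
  ],
)

```text
clock: 14.38
eef_pos: [444.5, -22.4, 25.0]
tcp_rot: [-3.14, -0.0, 1.57]
contact_force: [0.1, 0.4, -0.4]
opening: 0.999
grasp_force: 0.0
```

Request:
carry_out(
  delta_pos=[
    [0,0,0],
    [0,0,0],
    [0,0,0],
    [0,0,0],
    [0,0,0],
    [0,0,0],
  ],
  rot=[
    [0,0,0],
    [0,0,0],
    [0,0,0],
    [0,0,0],
    [0,0,0],
    [0,0,0],
  ],
  claw=0.05,
)

```text
clock: 15.12
eef_pos: [445.6, -22.0, 26.4]
tcp_rot: [3.14, 0.0, 1.572]
contact_force: [-1.2, -0.9, 6.5]
opening: 0.717
grasp_force: 31.7
```

Request:
carry_out(
  delta_pos=[
    [0,0,-0.01],
    [0,0,-0.03],
    [0,0,-0.07],
    [0,0,-0.11],
    [0,0,-0.15],
    [0,0,-0.17],
    [0,0,-0.17],
  ],
  rot=[
    [0,0,0],
    [0,0,0],
    [0,0,0],
    [0,0,0],
    [0,0,0],
    [0,0,0],
    [0,0,0],
  ],
)

```text
clock: 16.0
eef_pos: [445.6, -21.9, 197.2]
tcp_rot: [3.137, 0.0, 1.571]
contact_force: [0.2, -1.0, -2.5]
opening: 0.719
grasp_force: 33.4
```

```bash
python3 -c "
from h import *
print(r.sense()['eef_pos'])
move([480.3,-302.7,195],np.pi/2)"
```

```text
[445.6224 -21.9049 197.1971]
d [-0.2808  0.0345  0.0024] rot [0.2 0.  0. ]
```

Request:
carry_out(
  delta_pos=[
    [-0.03,0.004,0],
    [-0.08,0.01,0],
    [-0.14,0.017,0],
    [-0.2,0.025,0],
    [-0.25,0.031,0],
    [-0.281,0.0345,0],
    [-0.281,0.0345,0],
    [-0.281,0.0345,0],
  ],
  rot=[
    [0,0,0],
    [0,0,0],
    [0,0,0],
    [0,0,0],
    [0,0,0],
    [0,0,0],
    [0,0,0],
    [0,0,0],
  ],
)

```text
clock: 17.0
eef_pos: [478.5, -302.0, 194.1]
tcp_rot: [-3.14, -0.001, 1.571]
contact_force: [-0.6, 1.1, -1.7]
opening: 0.719
grasp_force: 33.4
```

Request:
carry_out(
  delta_pos=[
    [0,0,0.03],
    [0,0,0.06],
    [0,0,0.08],
    [0,0,0.095],
    [0,0,0.1],
    [0,0,0.1],
    [0,0,0.1],
  ],
  rot=[
    [0,0,0],
    [0,0,0],
    [0,0,0],
    [0,0,0],
    [0,0,0],
    [0,0,0],
    [0,0,0],
  ],
)

```text
clock: 17.88
eef_pos: [479.8, -303.1, 96.0]
tcp_rot: [3.14, 0.001, 1.571]
contact_force: [-0.3, -1.2, -1.3]
opening: 0.72
grasp_force: 33.4
```

```bash
python3 -c "
from h import *
print(r.sense()['eef_pos'])
f=r.grab_frame('side');g=r.grab_frame('top')
cv2.imwrite('pics/g6.png',np.hstack([cv2.resize(x,None,fx=2.5,fy=2.5) for x in(f[240:420,320:460],g[180:360,400:540])]))
move([480.3,-302.7,77],np.pi/2)"
```

```text
[ 479.8194 -303.1283   95.9555]
d [0.0005 0.0005 0.0189] rot [0.1 0.  0. ]
```

View pics/g6.png

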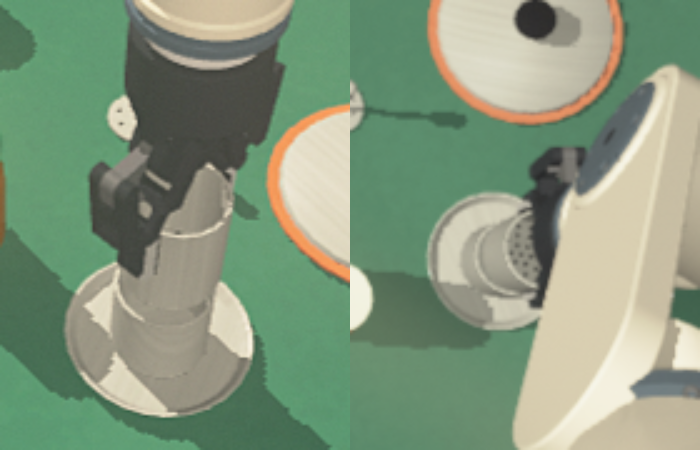

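The brew cup is held upright and lined up over the collector (side crop, about (165,310)). Lowering it in.

Request:
carry_out(
  delta_pos=[
    [0,0.0005,0.004],
    [0,0.0005,0.008],
    [0,0.0005,0.011],
    [0,0.0005,0.013],
    [0,0.0005,0.015],
    [0,0.0005,0.016],
    [0,0.0005,0.017],
    [0,0.0005,0.017],
  ],
  rot=[
    [0,0,0],
    [0,0,0],
    [0,0,0],
    [0,0,0],
    [0,0,0],
    [0,0,0],
    [0,0,0],
    [0,0,0],
  ],
)

```text
clock: 18.98
eef_pos: [479.8, -302.9, 78.2]
tcp_rot: [3.142, 0.0, 1.571]
contact_force: [-0.7, -0.2, -0.7]
opening: 0.719
grasp_force: 33.4
```

Request:
carry_out(
  delta_pos=[
    [0,0,0.0005],
    [0,0,0.001],
    [0,0,0.0015],
    [0,0,0.002],
    [0,0,0.002],
  ],
  rot=[
    [0,0,0],
    [0,0,0],
    [0,0,0],
    [0,0,0],
    [0,0,0],
  ],
)

```text
clock: 19.6
eef_pos: [479.9, -302.9, 77.3]
tcp_rot: [3.141, 0.0, 1.571]
contact_force: [-3.7, 2.3, 12.9]
opening: 0.723
grasp_force: 34.4
```

Request:
carry_out(
  delta_pos=[
    [0,0,0],
    [0,0,0],
    [0,0,0],
    [0,0,0],
    [0,0,-0.02],
    [0,0,-0.05],
    [0,0,-0.08],
    [0,0,-0.11],
  ],
  rot=[
    [0,0,0],
    [0,0,0],
    [0,0,0],
    [0,0,0],
    [0,0,0],
    [0,0,0],
    [0,0,0],
    [0,0,0],
  ],
  claw=0.0854,
)

```text
clock: 20.6
eef_pos: [479.7, -302.8, 187.0]
tcp_rot: [-3.141, -0.0, 1.571]
contact_force: [-0.2, -1.0, 0.2]
opening: 0.997
grasp_force: 0.0
```

```bash
python3 -c "
from h import *
print(r.sense()['eef_pos'])
move([618,-169.8,150],np.pi/2)"
```

```text
[ 479.7026 -302.8021  187.0439]
d [0.1329 0.1384 0.037 ] rot [-0. -0.  0.]
```

Request:
carry_out(
  delta_pos=[
    [0.04,0.04,0],
    [0.08,0.08,0],
    [0.12,0.12,0.01],
    [0.133,0.138,0.025],
    [0.133,0.138,0.037],
    [0.133,0.138,0.037],
    [0.133,0.138,0.037],
  ],
  rot=[
    [0,0,0],
    [0,0,0],
    [0,0,0],
    [0,0,0],
    [0,0,0],
    [0,0,0],
    [0,0,0],
  ],
  claw=0.045,
)

```text
clock: 21.48
eef_pos: [617.0, -171.0, 149.4]
tcp_rot: [-3.141, 0.0, 1.57]
contact_force: [-0.1, -1.7, -0.1]
opening: 0.527
grasp_force: 0.0
```

```bash
python3 -c "
from m import *
s=r.sense();print(s['eef_pos'],s['opening'])
meas('brew_cup',51,(480,-302.7),'b')
f=cv2.imread('pics/b_side.png');g=cv2.imread('pics/b_top.png')
cv2.imwrite('pics/g7.png',np.hstack([cv2.resize(x,None,fx=2,fy=2) for x in(f[180:420,310:490],g[160:400,360:540])]))
move([618,-169.8,70],np.pi/2)"
```

```text
[ 616.9573 -170.9928  149.3967] 0.5273350912095953
side [ 480.3926 -302.1438] [-1.0682 -1.0593  0.9366  0.7447]
brew_cup [ 480.3926 -302.1438] [-1.0682 -1.0593  0.9366  0.7447]
d [0.0007 0.0002 0.0799] rot [ 0.1  0.  -0. ]
```

View pics/g7.png

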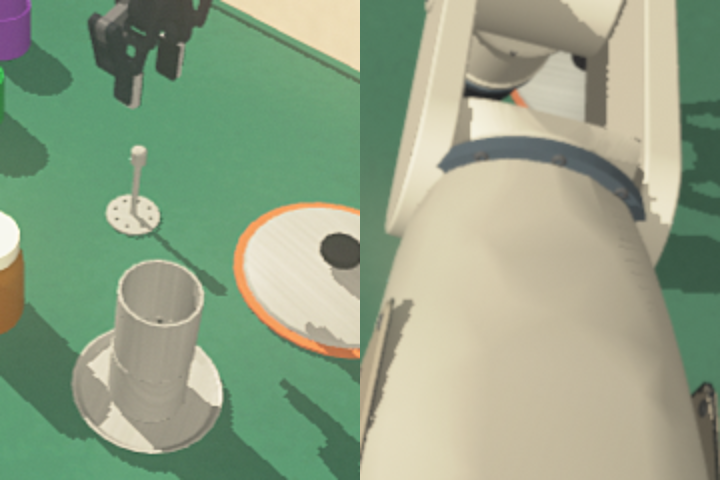

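The cup is seated upright on the collector (side crop (160,310)), and the gripper is above the press knob at (138,155). Descending on the knob.

Request:
carry_out(
  delta_pos=[
    [0,0,0.02],
    [0,0,0.04],
    [0,0,0.06],
    [0,0,0.075],
    [0,0,0.08],
    [0,0,0.08],
    [0,0,0.08],
  ],
  rot=[
    [0,0,0],
    [0,0,0],
    [0,0,0],
    [0,0,0],
    [0,0,0],
    [0,0,0],
    [0,0,0],
  ],
)

```text
clock: 22.55
eef_pos: [618.3, -170.0, 69.9]
tcp_rot: [3.14, 0.0, 1.571]
contact_force: [0.6, 0.8, 0.1]
opening: 0.531
grasp_force: 0.0
```

Request:
carry_out(
  delta_pos=[
    [0,0,0],
    [0,0,0],
    [0,0,0],
    [0,0,0],
    [0,0,0],
    [0,0,0],
    [0,0,0],
  ],
  rot=[
    [0,0,0],
    [0,0,0],
    [0,0,0],
    [0,0,0],
    [0,0,0],
    [0,0,0],
    [0,0,0],
  ],
  claw=0.005,
)

```text
clock: 23.42
eef_pos: [618.4, -169.9, 69.7]
tcp_rot: [3.14, 0.0, 1.571]
contact_force: [2.1, 0.8, 4.7]
opening: 0.136
grasp_force: 29.6
```

Request:
carry_out(
  delta_pos=[
    [0,0,-0.005],
    [0,0,-0.02],
    [0,0,-0.05],
    [0,0,-0.09],
    [0,0,-0.13],
    [0,0,-0.15],
    [0,0,-0.15],
    [0,0,-0.15],
  ],
  rot=[
    [0,0,0],
    [0,0,0],
    [0,0,0],
    [0,0,0],
    [0,0,0],
    [0,0,0],
    [0,0,0],
    [0,0,0],
  ],
)

```text
clock: 24.42
eef_pos: [617.0, -169.6, 218.4]
tcp_rot: [-3.14, -0.0, 1.571]
contact_force: [0.4, 0.3, -0.6]
opening: 0.137
grasp_force: 29.3
```

```bash
python3 -c "
from h import *
s=r.sense();print(s['eef_pos'],s['opening'],s['grasp_force'])
f=r.grab_frame('side')
for z in(150,153): u=proj('side',pts('press',s['eef_pos'][:2],z));print(u.min(0),u.max(0),u[:73].mean(0),u[-73:].mean(0))
for d in r.cut_out('press','side'):
  ys,xs=np.nonzero(d['mask']);print(d['p'],xs.min(),ys.min(),xs.max()+1,ys.max()+1)
cv2.imwrite('pics/g8.png',cv2.resize(f[100:260,310:470],None,fx=3.5,fy=3.5))
move([480.3,-302.5,220],np.pi/2)"
```

```text
[ 616.9956 -169.6251  218.3652] 0.13654616655664586 29.27637809098087
[367.3203 183.3797] [397.4022 237.3627] [382.386  227.5038] [386.5589 185.9742]
[367.4269 181.8334] [397.5769 235.9972] [382.5265 226.1453] [386.7188 184.4244]
0.63 365 360 405 391
0.56 367 196 397 238
d [-0.1328 -0.1367 -0.002 ] rot [-0.1 -0.   0. ]
```

View pics/g8.png

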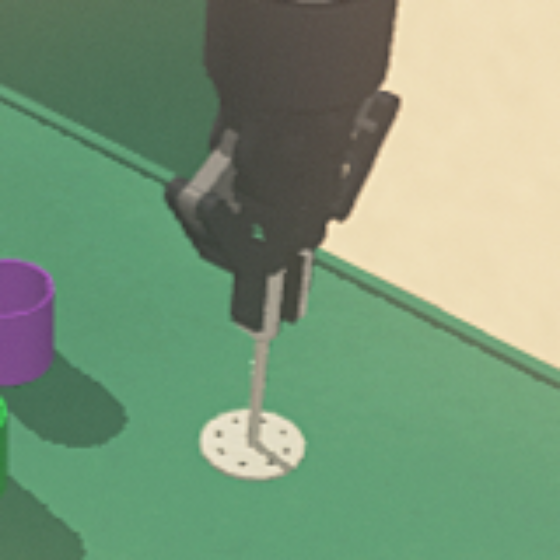

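The press hangs straight from the fingers, with the disc at crop (252,445) where the model expects it. Moving over the cup.

Request:
carry_out(
  delta_pos=[
    [-0.03,-0.03,0],
    [-0.07,-0.07,0],
    [-0.1,-0.105,0],
    [-0.125,-0.13,0],
    [-0.133,-0.138,0],
    [-0.133,-0.138,0],
    [-0.133,-0.138,0],
  ],
  rot=[
    [0,0,0],
    [0,0,0],
    [0,0,0],
    [0,0,0],
    [0,0,0],
    [0,0,0],
    [0,0,0],
  ],
)

```text
clock: 25.4
eef_pos: [480.6, -302.2, 218.9]
tcp_rot: [3.142, -0.0, 1.572]
contact_force: [0.1, 0.3, -0.2]
opening: 0.139
grasp_force: 29.3
```

Request:
carry_out(
  delta_pos=[
    [0,0,0],
    [0,0,0.005],
    [0,0,0.01],
    [0,0,0.015],
    [0,0,0.015],
  ],
  rot=[
    [0,0,0],
    [0,0,0],
    [0,0,0],
    [0,0,0],
    [0,0,0],
  ],
)

```text
clock: 26.02
eef_pos: [479.5, -302.7, 203.6]
tcp_rot: [-3.141, -0.001, 1.571]
contact_force: [0.4, -0.5, -0.6]
opening: 0.139
grasp_force: 29.3
```

```bash
python3 -c "
from h import *
s=r.sense();e=s['eef_pos'];print(e)
f=r.grab_frame('side')
cv2.imwrite('pics/g9.png',cv2.resize(f[220:400,320:460],None,fx=3,fy=3))
for d in r.cut_out('press','side'):
  ys,xs=np.nonzero(d['mask']);print(d['p'],xs.min(),ys.min(),xs.max()+1,ys.max()+1)
print(box('press','side',e[:2],e[2]-69.7))
move([480.3,-302.5,134],np.pi/2)"
```

```text
[ 479.5313 -302.6884  203.568 ]
0.85 373 294 408 336
[372.9993 277.4317 408.408  336.9147]
d [0.0004 0.0005 0.0701] rot [-0. -0.  0.]
```

View pics/g9.png

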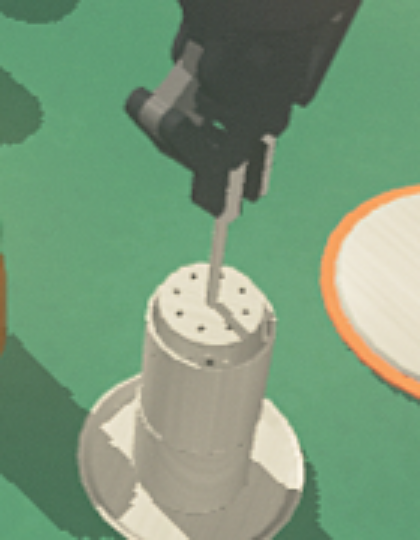

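The disc is centred over the mouth. Lowering it.

Request:
carry_out(
  delta_pos=[
    [0,0.0005,0.005],
    [0,0.0005,0.012],
    [0,0.0005,0.022],
    [0,0.0005,0.034],
    [0,0.0005,0.046],
    [0,0.0005,0.056],
    [0,0.0005,0.064],
    [0,0.0005,0.066],
  ],
  rot=[
    [0,0,0],
    [0,0,0],
    [0,0,0],
    [0,0,0],
    [0,0,0],
    [0,0,0],
    [0,0,0],
    [0,0,0],
  ],
)

```text
clock: 27.12
eef_pos: [480.1, -302.7, 137.5]
tcp_rot: [-3.141, -0.0, 1.571]
contact_force: [-0.2, -0.3, -1.1]
opening: 0.14
grasp_force: 29.3
```

Request:
carry_out(
  delta_pos=[
    [0,0,0],
    [0,0,0.001],
    [0,0,0.002],
    [0,0,0.003],
    [0,0,0.0035],
    [0,0,0.0035],
  ],
  rot=[
    [0,0,0],
    [0,0,0],
    [0,0,0],
    [0,0,0],
    [0,0,0],
    [0,0,0],
  ],
)

```text
clock: 27.88
eef_pos: [480.3, -302.9, 134.6]
tcp_rot: [-3.142, -0.0, 1.571]
contact_force: [0.2, -0.6, -0.2]
opening: 0.137
grasp_force: 29.3
```

Request:
carry_out(
  delta_pos=[
    [0,0,0.0005],
    [0,0,0.001],
    [0,0,0.0015],
    [0,0,0.0015],
  ],
  rot=[
    [0,0,0],
    [0,0,0],
    [0,0,0],
    [0,0,0],
  ],
)

```text
clock: 28.38
eef_pos: [480.3, -302.8, 133.1]
tcp_rot: [-3.142, -0.0, 1.571]
contact_force: [-0.4, 0.6, -0.8]
opening: 0.14
grasp_force: 29.3
```

Request:
carry_out(
  delta_pos=[
    [0,0,0.0005],
    [0,0,0.001],
    [0,0,0.001],
  ],
  rot=[
    [0,0,0],
    [0,0,0],
    [0,0,0],
  ],
)

```text
clock: 28.75
eef_pos: [480.7, -303.0, 132.6]
tcp_rot: [3.141, 0.0, 1.571]
contact_force: [1.1, 1.2, 4.6]
opening: 0.142
grasp_force: 29.7
```

Request:
carry_out(
  delta_pos=[
    [0,0,0],
    [0,0,0],
    [0,0,0],
    [0,0,0],
    [0,0,-0.01],
    [0,0,-0.03],
    [0,0,-0.06],
    [0,0,-0.07],
  ],
  rot=[
    [0,0,0],
    [0,0,0],
    [0,0,0],
    [0,0,0],
    [0,0,0],
    [0,0,0],
    [0,0,0],
    [0,0,0],
  ],
  claw=0.045,
)

```text
clock: 29.75
eef_pos: [481.3, -303.5, 204.5]
tcp_rot: [3.139, 0.002, 1.571]
contact_force: [0.4, -0.1, 0.1]
opening: 0.524
grasp_force: 0.0
```

```bash
python3 -c "
from h import *
print(r.sense()['eef_pos'])
move([457,319.5,150],np.pi/2)"
```

```text
[ 481.2658 -303.486   204.4626]
d [ 0.6231 -0.0241  0.0533] rot [0.2 0.1 0. ]
```

Request:
carry_out(
  delta_pos=[
    [0.04,-0.002,0],
    [0.1,-0.004,0],
    [0.16,-0.006,0],
    [0.22,-0.009,0],
    [0.28,-0.011,0],
    [0.34,-0.013,0],
    [0.4,-0.015,0],
    [0.46,-0.018,0],
  ],
  rot=[
    [0,0,0],
    [0,0,0],
    [0,0,0],
    [0,0,0],
    [0,0,0],
    [0,0,0],
    [0,0,0],
    [0,0,0],
  ],
)

```text
clock: 30.75
eef_pos: [461.6, 159.0, 202.1]
tcp_rot: [3.141, -0.0, 1.571]
contact_force: [1.9, -0.1, 0.3]
opening: 0.525
grasp_force: 0.0
```

Request:
carry_out(
  delta_pos=[
    [0.06,-0.002,0],
    [0.12,-0.004,0],
    [0.155,-0.006,0],
    [0.163,-0.006,0.03],
    [0.163,-0.006,0.053],
    [0.163,-0.006,0.053],
    [0.163,-0.006,0.053],
  ],
  rot=[
    [0,0,0],
    [0,0,0],
    [0,0,0],
    [0,0,0],
    [0,0,0],
    [0,0,0],
    [0,0,0],
  ],
)

```text
clock: 31.62
eef_pos: [456.3, 320.2, 149.8]
tcp_rot: [3.141, -0.0, 1.571]
contact_force: [-0.6, -0.1, -0.1]
opening: 0.529
grasp_force: 0.0
```

```bash
python3 -c "
from h import *
s=r.sense();e=s['eef_pos'];print(e,s['tcp_rot'])
f=r.grab_frame('side');g=r.grab_frame('top')
a1=cv2.resize(f[120:240,100:220],None,fx=3.3,fy=3.3);b1=cv2.resize(g[220:340,420:540],None,fx=3.3,fy=3.3);c1=cv2.resize(f[270:420,330:440],(290,396))
cv2.imwrite('pics/g10.png',cv2.resize(np.hstack([a1,c1]),None,fx=1.1,fy=1.1))
for n in('side','top'):
  for t in('press','lid'): print(n,t,[(d['p'],np.round(d['box'])) for d in r.recognise(t,n)])
print(box('press','side',(480.3,-302.7),63),box('press','top',(480.3,-302.7),63))
move([457,319.7,48],np.pi/2)"
```

```text
[456.289  320.1696 149.8165] [ 3.1411 -0.0003  1.5712]
side press [(0.61, array([380., 313., 401., 341.]))]
side lid [(0.8, array([140., 187., 177., 217.]))]
top press [(0.65, array([458., 269., 479., 293.]))]
top lid [(0.63, array([154., 283., 190., 316.]))]
[370.2284 311.9033 403.5352 366.3926] [453.066  270.3816 481.7256 294.839 ]
d [-0.0006  0.0006  0.1019] rot [ 0.1 -0.   0. ]
```

View pics/g10.png

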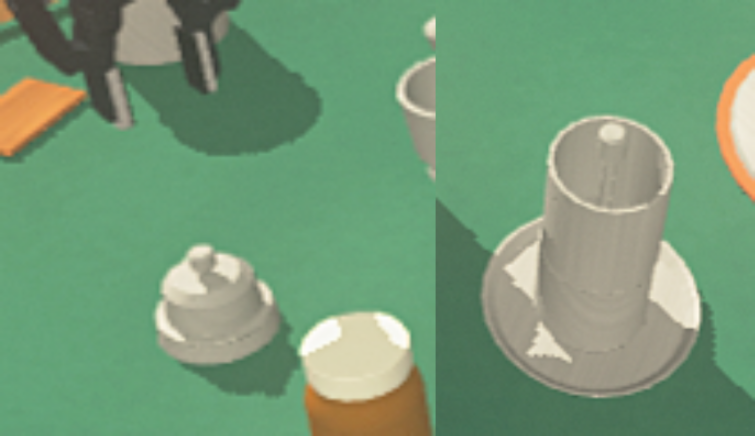

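The press stands upright in the cup with its knob above the rim (right crop (612,133)). The lid's knob is at left crop (200,255), under the fingers.

Request:
carry_out(
  delta_pos=[
    [0,0.0005,0.03],
    [0,0.0005,0.06],
    [0,0.0005,0.085],
    [0,0.0005,0.098],
    [0,0.0005,0.105],
    [0,0.0005,0.105],
    [0,0.0005,0.105],
  ],
  rot=[
    [0,0,0],
    [0,0,0],
    [0,0,0],
    [0,0,0],
    [0,0,0],
    [0,0,0],
    [0,0,0],
  ],
)

```text
clock: 32.8
eef_pos: [456.9, 320.5, 45.0]
tcp_rot: [3.141, -0.001, 1.571]
contact_force: [-1.1, 0.1, 0.4]
opening: 0.527
grasp_force: 0.0
```

Request:
carry_out(
  delta_pos=[
    [0,0,0],
    [0,0,0],
    [0,0,0],
    [0,0,0],
    [0,0,0],
    [0,0,0],
    [0,0,0],
  ],
  rot=[
    [0,0,0],
    [0,0,0],
    [0,0,0],
    [0,0,0],
    [0,0,0],
    [0,0,0],
    [0,0,0],
  ],
  claw=0.005,
)

```text
clock: 33.67
eef_pos: [456.7, 320.3, 44.5]
tcp_rot: [3.141, -0.0, 1.571]
contact_force: [0.1, 0.5, 7.0]
opening: 0.157
grasp_force: 29.6
```

Request:
carry_out(
  delta_pos=[
    [0,0,-0.005],
    [0,0,-0.02],
    [0,0,-0.05],
    [0,0,-0.09],
    [0,0,-0.13],
    [0,0,-0.165],
    [0,0,-0.175],
    [0,0,-0.175],
  ],
  rot=[
    [0,0,0],
    [0,0,0],
    [0,0,0],
    [0,0,0],
    [0,0,0],
    [0,0,0],
    [0,0,0],
    [0,0,0],
  ],
)

```text
clock: 34.67
eef_pos: [456.4, 320.1, 219.5]
tcp_rot: [3.141, -0.0, 1.571]
contact_force: [0.0, 0.5, -1.4]
opening: 0.158
grasp_force: 29.3
```

```bash
python3 -c "
from h import *
s=r.sense();e=s['eef_pos'];print(e,s['tcp_rot'])
f=r.grab_frame('side');r.grab_frame('top')
for n in('side','top'): print(n,[(d['p'],np.round(d['box'])) for d in r.recognise('lid',n)])
print(box('lid','side',e[:2],e[2]-44.5),box('lid','top',e[:2],e[2]-44.5))
cv2.imwrite('pics/g11.png',cv2.resize(f[30:180,90:240],None,fx=3,fy=3))
move([480.3,-302.5,220],np.pi/2)"
```

```text
[456.4153 320.0759 219.4757] [ 3.1409 -0.0004  1.5714]
side [(0.76, array([121., 115., 163., 151.]))]
top [(0.59, array([122., 279., 162., 320.]))]
[121.7633 114.7975 161.3617 151.7833] [120.2522 274.6556 163.3583 315.7972]
d [-0.6221  0.0242 -0.0015] rot [-0.1  0.1  0. ]
```

View pics/g11.png

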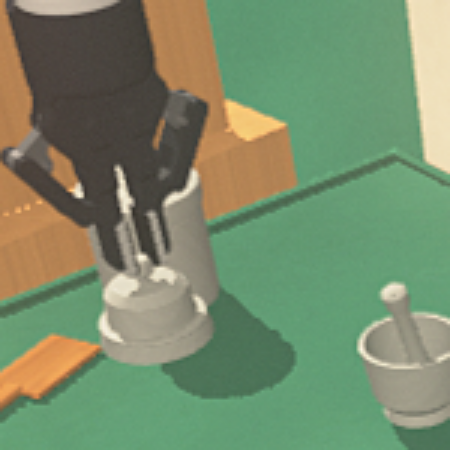

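The lid is held level by its knob (crop (150,320)) and its height matches the model. Carrying it over.

Request:
carry_out(
  delta_pos=[
    [-0.02,0.001,0],
    [-0.06,0.002,0],
    [-0.11,0.004,0],
    [-0.16,0.006,0],
    [-0.21,0.008,0],
    [-0.26,0.01,0],
    [-0.31,0.012,0],
    [-0.36,0.014,0],
  ],
  rot=[
    [0,0,0],
    [0,0,0],
    [0,0,0],
    [0,0,0],
    [0,0,0],
    [0,0,0],
    [0,0,0],
    [0,0,0],
  ],
)

```text
clock: 35.88
eef_pos: [469.7, -42.2, 218.8]
tcp_rot: [-3.141, 0.0, 1.571]
contact_force: [1.6, -0.5, -1.1]
opening: 0.157
grasp_force: 29.3
```

Request:
carry_out(
  delta_pos=[
    [-0.05,0.002,0],
    [-0.1,0.004,0],
    [-0.15,0.006,0],
    [-0.2,0.008,0],
    [-0.24,0.009,0],
    [-0.262,0.01,0],
    [-0.262,0.01,0],
    [-0.262,0.01,0],
  ],
  rot=[
    [0,0,0],
    [0,0,0],
    [0,0,0],
    [0,0,0],
    [0,0,0],
    [0,0,0],
    [0,0,0],
    [0,0,0],
  ],
)

```text
clock: 36.88
eef_pos: [480.4, -300.9, 218.9]
tcp_rot: [-3.141, -0.001, 1.572]
contact_force: [-0.0, 0.1, -0.9]
opening: 0.156
grasp_force: 29.3
```

Request:
carry_out(
  delta_pos=[
    [0,0,0],
    [0,0,0.01],
    [0,0,0.02],
    [0,0,0.03],
    [0,0,0.035],
    [0,0,0.035],
  ],
  rot=[
    [0,0,0],
    [0,0,0],
    [0,0,0],
    [0,0,0],
    [0,0,0],
    [0,0,0],
  ],
)

```text
clock: 37.62
eef_pos: [480.6, -301.7, 183.6]
tcp_rot: [-3.141, -0.001, 1.571]
contact_force: [0.4, 0.5, -2.0]
opening: 0.158
grasp_force: 29.3
```

```bash
python3 -c "
from h import *
s=r.sense();e=s['eef_pos'];print(e,s['tcp_rot'])
f=r.grab_frame('side')
print([(d['p'],np.round(d['box'])) for d in r.recognise('lid','side')],box('lid','side',e[:2],e[2]-44.5))
cv2.imwrite('pics/g12.png',cv2.resize(f[220:400,320:460],None,fx=3,fy=3))
move([480.3,-302.5,160],np.pi/2)"
```

```text
[ 480.558  -301.7353  183.5765] [-3.1407 -0.0005  1.5714]
[(0.73, array([363., 291., 418., 339.])), (0.65, array([365., 330., 409., 371.]))] [364.7984 289.3066 418.159  340.7522]
d [-0.0005 -0.0007  0.0243] rot [0. 0. 0.]
```

View pics/g12.png

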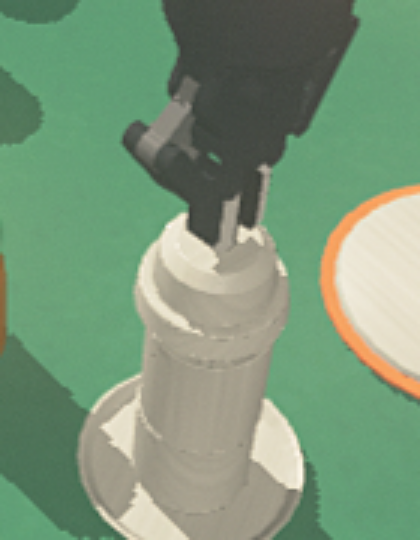

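The lid is centred just above the cup's rim. Lowering it.

Request:
carry_out(
  delta_pos=[
    [-0.001,0,0.004],
    [-0.001,0,0.008],
    [-0.001,0,0.011],
    [-0.001,0,0.014],
    [-0.001,0,0.017],
    [-0.001,0,0.019],
    [-0.001,0,0.021],
    [-0.001,0,0.021],
  ],
  rot=[
    [0,0,0],
    [0,0,0],
    [0,0,0],
    [0,0,0],
    [0,0,0],
    [0,0,0],
    [0,0,0],
    [0,0,0],
  ],
)

```text
clock: 38.72
eef_pos: [480.8, -302.8, 163.1]
tcp_rot: [-3.141, -0.0, 1.571]
contact_force: [0.1, 0.6, -0.8]
opening: 0.157
grasp_force: 29.3
```

Request:
carry_out(
  delta_pos=[
    [0,0,0.0005],
    [0,0,0.001],
    [0,0,0.0015],
    [0,0,0.0015],
  ],
  rot=[
    [0,0,0],
    [0,0,0],
    [0,0,0],
    [0,0,0],
  ],
)

```text
clock: 39.22
eef_pos: [480.8, -302.9, 161.7]
tcp_rot: [-3.142, -0.0, 1.571]
contact_force: [-0.2, -0.8, -0.4]
opening: 0.157
grasp_force: 29.3
```

Request:
carry_out(
  delta_pos=[
    [0,0,0.0005],
    [0,0,0.001],
    [0,0,0.0015],
    [0,0,0.0015],
  ],
  rot=[
    [0,0,0],
    [0,0,0],
    [0,0,0],
    [0,0,0],
  ],
)

```text
clock: 39.72
eef_pos: [480.8, -302.8, 160.1]
tcp_rot: [-3.141, -0.0, 1.571]
contact_force: [-0.8, -0.1, -1.1]
opening: 0.153
grasp_force: 29.3
```

Request:
carry_out(
  delta_pos=[
    [0,0,0.0005],
    [0,0,0.0005],
    [0,0,0.0005],
  ],
  rot=[
    [0,0,0],
    [0,0,0],
    [0,0,0],
  ],
)

```text
clock: 40.1
eef_pos: [480.8, -302.9, 159.7]
tcp_rot: [-3.142, -0.0, 1.571]
contact_force: [-0.2, -0.2, -1.1]
opening: 0.156
grasp_force: 29.3
```

Request:
carry_out(
  delta_pos=[
    [0,0,0.0005],
    [0,0,0.001],
    [0,0,0.001],
  ],
  rot=[
    [0,0,0],
    [0,0,0],
    [0,0,0],
  ],
)

```text
clock: 40.48
eef_pos: [481.1, -303.0, 159.3]
tcp_rot: [3.141, 0.0, 1.571]
contact_force: [-0.9, 0.6, 5.4]
opening: 0.158
grasp_force: 30.0
```

Contact came at the expected height. Releasing and retreating.

Request:
carry_out(
  delta_pos=[
    [0,0,0],
    [0,0,0],
    [0,0,0],
    [0,0,0],
    [0,0,-0.01],
    [0,0,-0.03],
    [0,0,-0.06],
    [0,0,-0.08],
  ],
  rot=[
    [0,0,0],
    [0,0,0],
    [0,0,0],
    [0,0,0],
    [0,0,0],
    [0,0,0],
    [0,0,0],
    [0,0,0],
  ],
  claw=0.045,
)

```text
clock: 41.48
eef_pos: [481.2, -303.1, 240.8]
tcp_rot: [3.14, 0.001, 1.571]
contact_force: [-0.0, 0.2, 0.1]
opening: 0.527
grasp_force: 0.0
```

Request:
carry_out(
  delta_pos=[
    [0.05,0,0],
    [0.1,0,0],
    [0.15,0,0],
    [0.2,0,0],
    [0.25,0,0],
    [0.25,0,0],
  ],
  rot=[
    [0,0,0],
    [0,0,0],
    [0,0,0],
    [0,0,0],
    [0,0,0],
    [0,0,0],
  ],
)

```text
clock: 42.22
eef_pos: [480.7, -50.2, 239.5]
tcp_rot: [3.141, -0.001, 1.575]
contact_force: [0.3, -0.8, -0.4]
opening: 0.524
grasp_force: 0.0
```

```bash
python3 -c "
from m import *
meas('lid',115,(480.3,-302.7),'l')
f=cv2.imread('pics/l_side.png');g=cv2.imread('pics/l_top.png')
cv2.imwrite('pics/g13.png',np.hstack([cv2.resize(x,None,fx=2.4,fy=2.4) for x in(f[270:420,320:460],g[220:370,410:550])]))"
```

```text
side [ 481.9225 -302.4593] [-1.1418 -0.1851  1.0817  0.1031]
top [ 480.2561 -302.0519] [-0.6291 -0.8414  0.6144  0.8093]
lid [ 481.231  -302.1957] [-1.5916 -0.0248  0.6364  0.2772 -0.5831 -1.3417  0.6544  0.303 ]
```

View pics/g13.png

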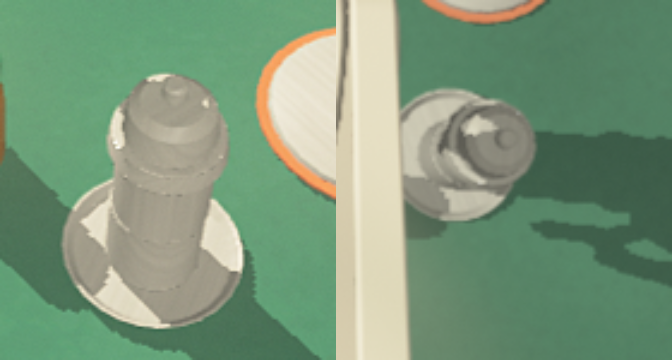

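The finished stack stands upright in the middle of the plate. The lid sits level over the rim (side crop (168,130)) and fits the fully-down height in both cameras.

```bash
python3 -c "
from rig import r
print(r.sign_off())"
```

```text
the job is handed in; nothing more can be done
None
```

The coffee filter is back together on the plate in the order asked: collector, brewing cup, press, then lid fully down. Each part was set down under light contact, and I handed the job in after about 42 s; my first grasp closed on the collector's rim with a few newtons, without visibly moving it, before I corrected the height.

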